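Clamp a brass bar with the cam lever and hold it

ROBOT

A 6-joint arm with a two-finger parallel gripper is mounted at the origin on a cart in front of the work surface, level with it; the furniture and walls round the work are solid. World frame = base frame: x ahead of the robot, y to its left, z up, the work surface at z = 0. Lengths are in m, angles in rad, forces in N, time in s.
With the tool pointing down it reaches from about 0.225 to 0.725 m from the base axis. Payload 3.1 kg.
Tool frame: the origin (TCP) lies on the centre line of the jaws, within the pads' length; the fingertips stand 22 mm ahead of it and the grasp point (between the pads) lies 3 mm ahead of it (env.tip_reach is the distance from the TCP to the fingertips, in m); z points along the fingers, y is the line along which they close (so a half turn about z gives the same grasp; the last joint's range is limited). The gripper opens to 85 mm and grips with 20 to 120 N. Pads are 22 mm wide; open, the fingers measure 114 mm over their backs; the gripper's body (76 mm by 85 mm) begins 54 mm behind the grasp point. The pads swing forward as they close: fully open they stand 13 mm farther back than shut.
Start: joints at [-1.229, 0.048, 0.099, 1.622, 0, 1.443], TCP at [0.238, -0.468, 0.253] pointing down, gripper open.
Joint ranges: [-2.91, 2.91], [-0.99, 1.94], [-1.21, 1.42], [-2.12, 2.29], [-1.49, 1.47], [-3.14, 3.14]. Speed limits (rad/s): [2.79, 2.79, 3.14, 3.14, 3.14, 3.14].

INTERFACE

Orientations are given as a unit quaternion [x, y, z, w].
In Python, from workcell import monitor, optics, order, env gives the robot as it stands.
- The arm moves only by the tool play_rows, never from a script. Its argument "targets" is a list of rows, each a list of 7 numbers: the shift along the world's x, y, z normalised to -1 to 1, where 1 is 25 cm, then the turn, a rotation vector about the world's x, y, z normalised to -1 to 1, where 1 is 90 degrees, then the closure in counts, from 0 (fully open) to 255 (shut). A call has 1 to 20 rows; each row shifts and turns the commanded pose from where the row before left it; what a row does not reach is not made up. A row lasts 1/10 s, in which the tool goes at most 50 mm and 8.59 degrees, less where a joint would pass 70% of its speed; a pose out of reach is approached as far as the arm can. A call with a number of a shift or a turn outside -1 to 1 is refused whole. A call with a gripper value outside its range is refused whole. The fingers move at their own pace and stop on an object; the grip force is fixed at half the most. Time passes only in rows, so rows that do not move let the fingers close. It gives the time, the measured TCP pose, the force, the opening and the grip force at its end, in the units of the state.
- monitor.get_obs(): the state, without advancing time (a new reading comes with each control period).
- optics.camera(name): name is "side" or "top" or "wrist"; returns a dict with "color" (384x512x3 uint8, red, green, blue), "camera_matrix" (3x3 intrinsics, pixels), "D" ([k1, k2, p1, p2, k3] as OpenCV has them; the pictures are not rectified), "world_from_camera" (4x4, takes a point from camera to world coordinates); the wrist camera has in their place "T_tool_cam" (4x4, takes a point from camera to tool coordinates, whose origin is the TCP and whose axes are the flange's). Camera axes: x right, y up, looking along -z (the intrinsics and any distortion apply to the point x, -y, -z); pixel columns grow to the right and rows downward; lengths in m; the calibration is good to about 2 mm. A picture is of the moment at which its call begins: read the wrist's pose just before it. There is no depth.
- order.job_done(): hands the job in; it is judged then, once.
The state is a dict: "t": time; "joints": joint angles; "dq": joint speeds; "joint_efforts": joint torques, N m; "ee_pos": TCP position; "tool_rot": TCP orientation; "contact_force": force on the tool from outside, world axes, zero at the start; "wrist_torque": the same for the moment, N m; "finger_gap": finger opening in m; "grip_force": force on a finger pad.
Only numpy, scipy, OpenCV 4.12 (cv2) and the standard library are available. Lean on these libraries where they do the work, as an engineer would, in place of code of your own. Each camera call takes 0.05 s, during which the arm holds its last target. There are 200 camera calls.

TASK

Roll the loose brass bar along the bed of the blue cam clamp, without lifting it, until it drops into the seat in front of the back stop. Then take the red lever by its upright black grip and swing it to the white mark on the base plate, where the cam has its highest lift and the plunger clamps the bar against the end stop. The lever springs back when let go, so finish with the gripper still holding the grip there; leave the tin, the pliers and the matchbox where they are.

Things in the scene. Friction and masses are not known exactly. Their poses are not given: they have to be found in the camera images.
- clamp: Cam clamp, fixed to the table: blue L-shaped base plate 12 mm thick, own frame: x -30 to +65 mm, y -152 to +185 mm, its bar part (y < -5) from x = -88. Origin on the table; x points along the rolling direction to the back stop, y from the end stop towards the lever, z up. The plunger, a brass block with a sprung tip, slides along y at x = 20 mm under a steel guide (top z = 44 mm).
- bed (a point): Centre of the top of the bed: a flat aluminium strip, 92 mm along the clamp's x (x -80 to +11.8 mm), top at z = 15 mm, between two dark side rails 109 mm apart (y -124 and -15 mm, rail tops z = 23 mm). Beyond its far edge the floor is 3 mm lower: that is the seat, 20.7 mm wide, ending at the back stop.
- back_stop (a point): Middle of the top front edge of the back stop, a steel bar behind the seat: face at clamp x = 32.5 mm, y -120 to -20 mm, top at z = 34 mm.
- end_stop: Steel block, fixed to the clamp, against which the plunger presses the bar's end. Origin at the foot of its face (clamp x = 18.5, y = -126, z = 12 mm), top at z = 42 mm, 53 mm long in x.
- mark (a point): Middle of the white line on the base plate (clamp x = 20, y = 176.5 mm; 4 x 15 mm) that shows where the lever points at highest lift, seen from the pivot.
- seat (a point): Where the centre of the bar comes to lie, in the clamp at x = 20, y = -74, z = 24 mm (bar pushed up to the end stop; before clamping its centre may lie up to 9 mm further towards +y). Axes as the clamp's.
- pivot (a point): Point on the vertical axis of the cam lever, at grip height: clamp x = 20, y = 56, z = 70 mm.
- bar: Loose round brass bar, diameter 24 mm, 104 mm long, 0.2 to 0.4 kg, smooth. Origin at its centre; y is its long axis, z passes through a black line along it, on top at the start. It starts on the bed, across the clamp's x, 45 to 75 mm short of the seat, rolls easily when pushed gently from behind and may coast. Centre at z = 27 mm on the bed, 24 mm in the seat.
- grip_mid (a point): Middle of the upright cylindrical black grip (diameter 22 mm, 40 mm tall, z 50 to 90 mm, this point at z = 72 mm) at the end of the red lever, 100 mm from the pivot axis. The grip spins freely on its pin, so the gripper need not turn with the lever. The red lever arm, 16 mm wide, lies under it with its top at z = 44 mm. 
- grip: The same black grip as a body; origin at its foot, z = 44 mm, on its own spin axis.
- cam_lever (a joint): Angle of the cam lever, rad. 0 at the start: the lever points along the clamp's -x, 10 degrees towards -y. It grows clockwise seen from above, range 0 to 2.5. At 1.745 it points along the clamp's +y, at the mark: highest lift, plunger 14 mm out; beyond, the lift falls. A return spring pulls it to 0, about 3 N at the grip when at the mark; swinging needs under 6 N.
- flux_tin: Bystander: round tin, 63 mm diameter, 24 mm high, on the table behind the clamp.
- pliers: Bystander: blue pliers, 50 x 149 x 12 mm, flat on the table beside the clamp's end stop.
- matchbox: Bystander: matchbox 54 x 37 x 16 mm, on the table beside the clamp's end with the white mark.
Things that resemble listed ones, but are neither listed nor needed, are in the scene too. Of the things shaped like the bar, the brass one is meant.

How it is judged:
On the way, in this order (a step that is already met when the one before it is completed fails the run):
1. the bar has rolled on the bed: its black line has turned more than 57 degrees away from the top (angle between the z axis of bar and the z axis of clamp, either way round above 1 rad and value of joint cam_lever below 0.3 rad), for 0.02 s.
2. the bar lies in the seat, with the lever still back (x of bar in the frame of seat between -0.003 and 0.003 m and z of bar in the frame of seat below 0.0015 m and angle between the y axis of bar and the y axis of clamp, either way round below 0.08 rad and value of joint cam_lever below 0.3 rad), for 0.2 s.
At the end, for the whole second after the job is handed in: The gripper holds the black grip with the lever within 0.15 rad (about 9 degrees) of its highest lift at 1.745 rad and still; the bar lies in the seat within 3 mm, pressed by the plunger against the end stop, and is not touched by the fingers (value of joint cam_lever between 1.595 and 1.895 rad and velocity of joint cam_lever between -0.1 and 0.1 rad/s and contact force between the fingers and grip above 0.5 N and contact force between the fingers and bar below 0.1 N and contact force between bar and end_stop above 4 N and x of bar in the frame of seat between -0.003 and 0.003 m and y of bar in the frame of seat between -0.003 and 0.003 m and z of bar in the frame of seat below 0.0025 m and angle between the y axis of bar and the y axis of clamp, either way round below 0.08 rad); the arm keeps its last pose, push and grip.
It fails at once if the bar is lifted off the bed by more than 10 mm (z of bar in the frame of clamp above 0.037 m).
It fails at once if the tin is moved more than 20 mm (distance of flux_tin from where it was at the start of the episode above 0.02 m).
It fails at once if the pliers are moved more than 20 mm (distance of pliers from where it was at the start of the episode above 0.02 m).
It fails at once if the matchbox is moved more than 20 mm (distance of matchbox from where it was at the start of the episode above 0.02 m).
It also fails if it takes over 51 s, if anything falls off the work surface, if the arm or the gripper's body presses on something with over 40 N, if the wrist force passes 120 N, or if a joint passes its speed limit or range.

## Working session

There is one attempt and no reset: what is moved stays moved. The work goes in short steps, Python scripts to look and compute and a tool call to move; the robot and the scene stay as the last step left them, time stands still between calls to the robot, and variables do not carry over. Pictures are saved under pics/ and viewed, at most 10 in all, crops included, and the job is handed in when it is done.

Besides the shell and the picture viewer there is one more tool, called after ">>>" by a JSON object that holds its "method" and its "body". play_rows: Moves the arm, as the interface text tells. Scaled input: -1 to 1 covers 25 cm each way for a shift and 90 degrees each way for a turn. Its arguments: {"type":"object","properties":{"targets":{"type":"array"}},"required":["targets"]}

```bash
mkdir -p pics; ls; python3 - <<'E'
from workcell import monitor, optics, order, env
import cv2, numpy as np
o=monitor.get_obs(); print({k:np.round(v,3) for k,v in o.items()}, env.tip_reach)
for n in("top","side"):
    c=optics.camera(n); cv2.imwrite(f"pics/{n}0.png",cv2.resize(c["color"][...,::-1],(800,600),interpolation=cv2.INTER_CUBIC))
    print(n,c["camera_matrix"],c["D"],c["world_from_camera"])
c=optics.camera("wrist");print(c["T_tool_cam"])
E
```

```text
pics
{'t': np.float64(0.0), 'joints': array([-1.229,  0.049,  0.098,  1.622, -0.   ,  1.443]), 'dq': array([ 0.   , -0.001,  0.001, -0.002, -0.001, -0.   ]), 'joint_efforts': array([ 0.0000e+00, -3.3879e+01,  3.2001e+01,  2.0000e-02, -0.0000e+00,
       -0.0000e+00]), 'ee_pos': array([ 0.237, -0.468,  0.252]), 'tool_rot': array([ 0.973,  0.233, -0.   , -0.001]), 'contact_force': array([-0.066,  0.351, -0.039]), 'wrist_torque': array([-0.061, -0.047, -0.056]), 'grip_force': np.float64(0.0), 'finger_gap': np.float64(0.086)} 0.022
top [[436.61889964   0.         251.78234029]
 [  0.         436.61889964 191.63096388]
 [  0.           0.           1.        ]] [-0.04067314  0.          0.          0.          0.        ] [[ 1.43823191e-02  9.83911873e-01 -1.78074634e-01  3.20443524e-01]
 [-9.99895531e-01  1.44089551e-02 -1.14375991e-03  1.53800275e-01]
 [ 1.44051045e-03  1.78072481e-01  9.84016319e-01  1.22598897e+00]
 [ 0.00000000e+00  0.00000000e+00  0.00000000e+00  1.00000000e+00]]
side [[357.2469059    0.         257.19488744]
 [  0.         357.2469059  188.27397009]
 [  0.           0.           1.        ]] [-0.0997083  0.         0.         0.         0.       ] [[-0.99985267  0.01686828  0.0031784   0.52354682]
 [-0.00723028 -0.58181232  0.81329094  0.81890527]
 [ 0.01556805  0.81314813  0.58184856  0.56884879]
 [ 0.          0.          0.          1.        ]]
[[ 6.24303273e-04  9.52419902e-01  3.04788354e-01  7.84916602e-02]
 [ 9.99999775e-01 -5.20304926e-04 -4.22438603e-04  3.32683124e-04]
 [-2.43756051e-04  3.04788549e-01 -9.52420013e-01 -1.21044479e-01]
 [ 0.00000000e+00  0.00000000e+00  0.00000000e+00  1.00000000e+00]]
```

View pics/top0.png

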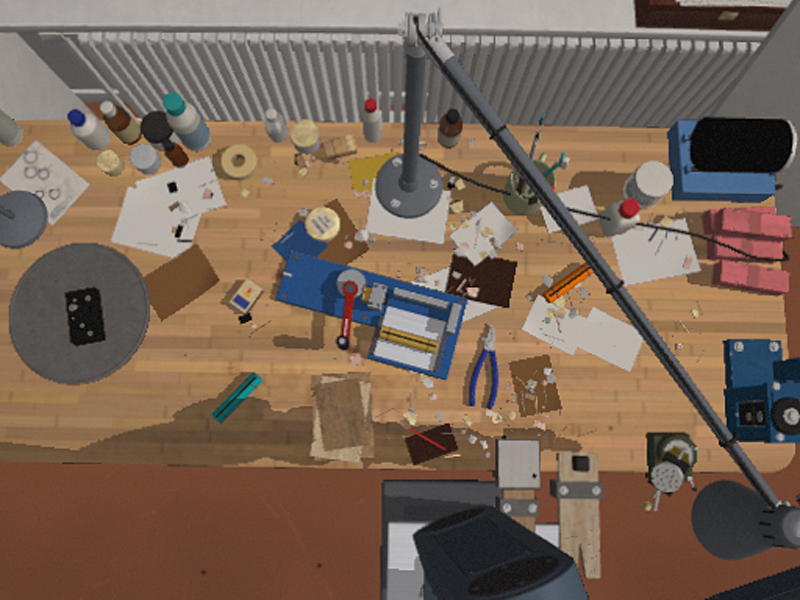

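View pics/side0.png

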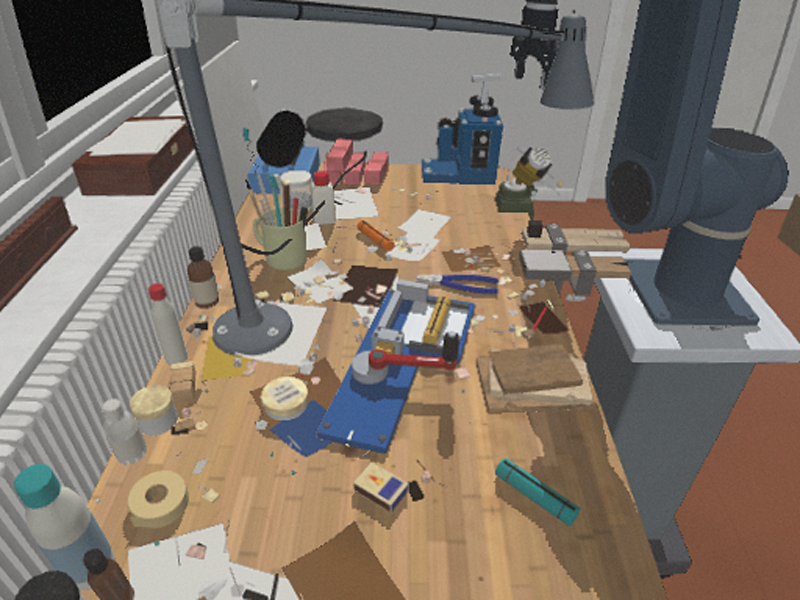

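Bar-like candidates in the top view: the brass bar on the bed (408,342), the teal bar (237,397) and the orange bar (568,283). The brass one on the clamp bed with the black line is the one I want. The clamp spans (277,253) to (467,378), with the grip at (343,341) and the pliers at (485,367). The tin is at (322,224) and the matchbox at (246,295). Next is one close crop.

```bash
python3 - <<'E'
import cv2, numpy as np
from workcell import optics
c=optics.camera("top")["color"][...,::-1]
a=c[150:250,170:303]
cv2.imwrite("pics/crop1.png",cv2.resize(a,(798,600),interpolation=cv2.INTER_CUBIC))
E
```

```text
(no output)
```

View pics/crop1.png

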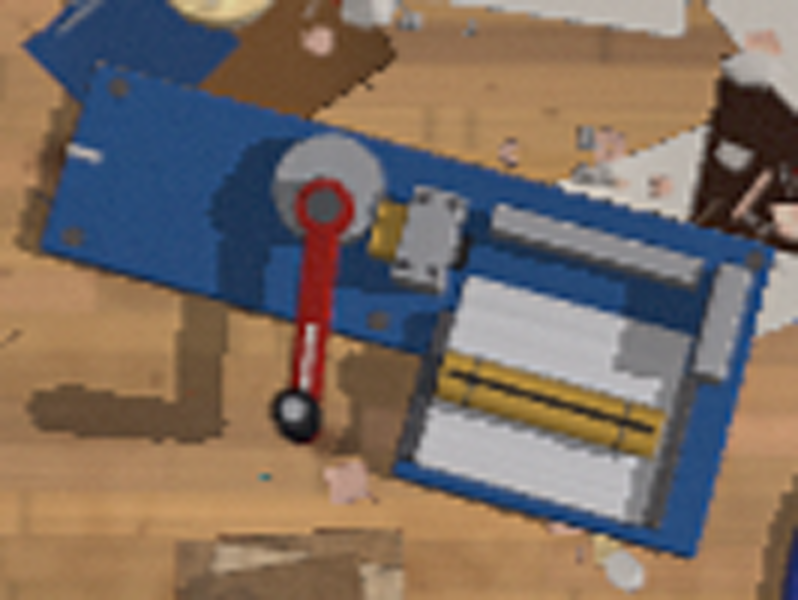

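Crop shows the brass bar on the bed centred at (551,404) with its line on top. The plate corners are at (97,66), (42,252), (772,248), (694,555) and (393,472), and the white mark is at (85,152). The grip top is at (297,413).

```bash
cat > h.py <<'E'
import cv2, numpy as np
from scipy.optimize import least_squares
from scipy.spatial.transform import Rotation as R
from workcell import monitor, optics
def project(c,P,W=None):
    W=c["world_from_camera"] if W is None else W
    p=(np.atleast_2d(P)-W[:3,3])@W[:3,:3]
    p=p*[1,-1,-1]
    return cv2.projectPoints(p,np.zeros(3),np.zeros(3),c["camera_matrix"],np.array(c["D"]))[0][:,0]
def ray_z(c,px,z,W=None):
    W=c["world_from_camera"] if W is None else W
    u=cv2.undistortPoints(np.array([[px]],float),c["camera_matrix"],np.array(c["D"]))[0,0]
    d=W[:3,:3]@[u[0],-u[1],-1]
    return W[:3,3]+d*(z-W[2,3])/d[2]
def wristW(c,o):
    T=np.eye(4);T[:3,:3]=R.from_quat(o["tool_rot"]).as_matrix();T[:3,3]=o["ee_pos"]
    return T@c["T_tool_cam"]
def clampT(q,P):
    P=np.atleast_2d(P)/1000.; s,co=np.sin(q[2]),np.cos(q[2])
    return np.c_[q[0]+co*P[:,0]-s*P[:,1],q[1]+s*P[:,0]+co*P[:,1],P[:,2]]
def inv(q,p):
    s,co=np.sin(q[2]),np.cos(q[2]);d=np.asarray(p)[:2]-q[:2]
    return np.array([co*d[0]+s*d[1],-s*d[0]+co*d[1]])*1000
def fit(c,px,P,W=None,q0=(.45,.1,-.2)):
    r=least_squares(lambda q:(project(c,clampT(q,P),W)-px).ravel(),q0)
    return r.x,np.abs(r.fun).max()
E
python3 - <<'E'
from h import *
c=optics.camera("top")
f=lambda L:np.array(L)/6+[169.6,149.6]
P=[(65,185,12),(-30,185,12),(65,-152,12),(-88,-152,12),(-88,-5,12),(20,176.5,12)]
q,e=fit(c,f([(97,66),(42,252),(772,248),(694,555),(393,472),(85,152)]),P)
print(q,np.degrees(q[2]),e); np.save("q.npy",q)
b=ray_z(c,f((551,404)),.039);print("bar",b,inv(q,b))
for u in [(451,374),(652,430)]: print("end",inv(q,ray_z(c,f(u),.039)))
g=ray_z(c,f((297,413)),.090);print("grip",g,inv(q,g), "nominal",clampT(q,(-78.5,38.6,72)))
print("seat",clampT(q,(20,-74,24)),"pivot",clampT(q,(20,56,70)),"final grip",clampT(q,(20,156,72)))
E
```

```text
[ 0.52086033  0.18392889 -0.25258067] -14.471806375447809 1.1559229104474298
bar [0.46532782 0.12777995 0.039     ] [-39.73867925 -68.2451482 ]
end [-38.48612259 -20.61362308]
end [ -39.1064619  -115.67940458]
grip [0.4535301  0.23957418 0.09      ] [-79.0998472   37.05363905] nominal [[0.45449735 0.24092157 0.072     ]]
seat [[0.52173288 0.10727878 0.024     ]] pivot [[0.55422034 0.23315398 0.07      ]] final grip [[0.5792107  0.32998105 0.072     ]]
```

```bash
python3 - <<'E'
from h import *
t=optics.camera("top");s=optics.camera("side");q=np.load("q.npy")
def tri(a,b):
    r=least_squares(lambda p:np.r_[project(t,p)[0]-np.array(a)/1.5625,project(s,p)[0]-np.array(b)/1.5625],[.5,0,.4])
    return np.round(r.x,3),round(np.abs(r.fun).max(),1)
print("poletop",tri((422,25),(178,8)),"base",ray_z(t,np.array((410,190))/1.5625,0.01))
print("head",tri((745,510),(572,70)), "boomjoint mid?",tri((612,288),(430,25)))
np.set_printoptions(precision=4,suppress=True)
for n,p in dict(pre=(-78,-70,40),push=(-6,-70,40),grip=(-78.5,38.6,75)).items(): print(n,clampT(q,p))
print("ccoords delta per mm x",clampT(q,(1,0,0))-clampT(q,(0,0,0)))
E
```

```text
poletop (array([0.791, 0.124, 0.477]), np.float64(2.0)) base [0.74861255 0.1272196  0.01      ]
head (array([ 0.207, -0.307,  0.313]), np.float64(4.2)) boomjoint mid? (array([ 0.485, -0.11 ,  0.418]), np.float64(0.1))
pre [[0.4278 0.1356 0.04  ]]
push [[0.4976 0.1176 0.04  ]]
grip [[0.4545 0.2409 0.075 ]]
ccoords delta per mm x [[ 0.001  -0.0002  0.    ]]
```

```bash
python3 - <<'E'
from h import *
t=optics.camera("top");s=optics.camera("side")
for p in [(.237,-.468,.252),(.237,-.468,.23),(.237,-.468,.45),(0,0,.2),(0,0,.5)]: print(p,project(t,np.array(p))*1.5625,project(s,np.array(p))*1.5625)
cv2.imwrite("pics/c2.png",np.hstack([cv2.resize(t["color"][230:384,380:512,::-1],(400,466)),cv2.resize(s["color"][0:130,300:420,::-1],(400,466))]))
E
```

```text
(0.237, -0.468, 0.252) [[832.10354985 486.83892926]] [[530.88897747  78.49186575]]
(0.237, -0.468, 0.23) [[822.59893049 485.50367721]] [[529.61285144  88.23920455]]
(0.237, -0.468, 0.45) [[940.42666671 501.87116832]] [[542.8701941 -16.2938116]]
(0, 0, 0.2) [[497.92242662 653.37411703]] [[720.33542964 192.19418973]]
(0, 0, 0.5) [[543.9818796  753.57263784]] [[781.3519013   -1.49327668]]
```

View pics/c2.png

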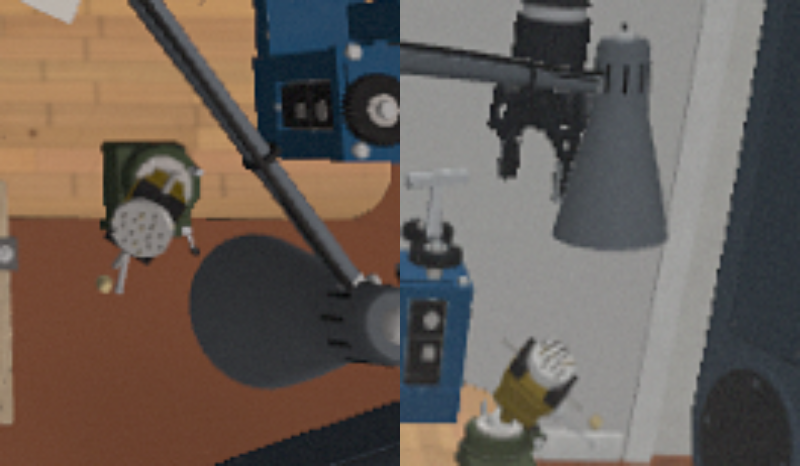

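```bash
python3 - <<'E'
from h import *
t=optics.camera("top");s=optics.camera("side")
def tri(a,b):
    r=least_squares(lambda p:np.r_[project(t,p)[0]-a,project(s,p)[0]-b],[.5,0,.4])
    return np.round(r.x,3),round(np.abs(r.fun).max(),1)
A=lambda u,v:np.array([380+u/3.03,230+v/3.026]);B=lambda u,v:np.array([300+(u-400)/3.333,v/3.585])
print("tip",tri(A(390,320),B(622,38)));print("base",tri(A(262,312),B(610,235)))
E
```

```text
tip (array([ 0.207, -0.319,  0.409]), np.float64(0.5))
base (array([ 0.19 , -0.32 ,  0.243]), np.float64(0.3))
```

>>> {"method": "play_rows", "body": {"targets": [[0,0,0.16,0,0,0,0],[0,0,0.16,0,0,0,0],[0,0,0.16,0,0,0,0]]}}

```text
t: 0.85
ee_pos: [0.2375, -0.4676, 0.3741]
tool_rot: [0.973, 0.233, -0.0, -0.001]
contact_force: [0.9, -1.9, 1.1]
finger_gap: 0.0856
grip_force: 0.0
```

>>> {"method": "play_rows", "body": {"targets": [[0,0,0.2,0,0,0.09,0],[0,0,0.2,0,0,0.09,0],[0,0,0.2,0,0,0.09,0],[0.03,0.1,0,0,0,0.09,0],[0.04,0.13,0,0,0,0.09,0],[0.04,0.14,0,0,0,0.09,0],[0.04,0.14,0,0,0,0.09,0],[0.04,0.14,0,0,0,0.09,0]]}}

```text
t: 1.65
ee_pos: [0.2859, -0.3058, 0.5085]
tool_rot: [0.711, 0.703, 0.0, 0.001]
contact_force: [0.3, 0.1, 0.4]
finger_gap: 0.0857
grip_force: 0.0
```

```bash
python3 -c "
from workcell import monitor
o=monitor.get_obs();print(o['t'],o['joints'],o['ee_pos'],o['tool_rot'])"
```

```text
1.65 [-9.79869367e-01  2.50520032e-02  6.25228743e-01  2.16989825e+00
  4.38767892e-04  6.02619988e-01] [ 0.28588936 -0.3058183   0.50852559] [7.11228580e-01 7.02960575e-01 1.14724209e-04 5.69012910e-04]
```

>>> {"method": "play_rows", "body": {"targets": [[0.12,0.15,0,0,0,0.094,0],[0.12,0.15,0,0,0,0.094,0],[0.12,0.15,0,0,0,0.094,0],[0.12,0.15,0,0,0,0.094,0],[0.1,0.16,0,0,0,0.094,0],[0,0.19,0,0,0,0.094,0],[0,0.19,0,0,0,0.094,0],[0,0.19,0,0,0,0.094,0],[0,0.19,0,0,0,0.094,90],[0,0.19,-0.05,0,0,0,90],[0,0.06,-0.15,0,0,0,90]]}}

```text
t: 2.75
ee_pos: [0.4311, 0.1394, 0.4609]
tool_rot: [0.127, 0.992, 0.002, 0.004]
contact_force: [-0.0, -0.3, 0.3]
finger_gap: 0.0555
grip_force: 0.0
```

```bash
python3 -c "
from workcell import monitor
o=monitor.get_obs();print(o['t'],o['joints'],o['ee_pos'],o['tool_rot'],o['finger_gap'])"
```

```text
2.75 [1.63382456e-01 2.52231503e-02 5.11864583e-01 2.04900154e+00
 1.89940877e-03 4.17267529e-01] [0.43112473 0.1394393  0.46092166] [0.12659672 0.99194485 0.00211744 0.00376971] 0.055538245664513396
```

>>> {"method": "play_rows", "body": {"targets": [[0,0,-0.19,0,0,0,90],[0,0,-0.19,0,0,0,90],[0,0,-0.19,0,0,0,90],[0,0,-0.19,0,0,0,90],[0,0,-0.19,0,0,0,90],[-0.01,-0.01,-0.19,0,0,0,90],[0,0,-0.08,0,0,0,90],[0,0,-0.02,0,0,0,90]]}}

```text
t: 3.55
ee_pos: [0.4253, 0.1325, 0.1445]
tool_rot: [0.129, 0.992, -0.001, -0.003]
contact_force: [-0.2, -0.2, 1.8]
finger_gap: 0.0555
grip_force: 0.0
```

```bash
python3 - <<'E'
from h import *
q=np.load("q.npy")
o=monitor.get_obs();c=optics.camera("wrist");print(o["t"],o["ee_pos"],o["tool_rot"],inv(q,o["ee_pos"]))
W=wristW(c,o)
im=c["color"][...,::-1].copy()
np.set_printoptions(precision=1,suppress=True)
P=[(-40,-120,39),(-80,-124,15),(-80,-15,15),(11.8,-124,15),(11.8,-15,15),(32.5,-120,34),(32.5,-20,34),(-88,-152,12),(-88,-5,12),(-78.5,38.6,90)]
for p,u in zip(P,project(c,clampT(q,P),W)):
    cv2.circle(im,tuple(int(v) for v in u),2,(255,0,255),-1);print(p,u*1.5625)
cv2.imwrite("pics/w1.png",cv2.resize(im,(800,600)))
E
```

```text
3.55 [0.42532125 0.13249757 0.14446727] [ 1.29113905e-01  9.91623821e-01 -8.15482204e-04 -3.33637294e-03] [-79.65481785 -73.67499432]
(-40, -120, 39) [312.9 374.4]
(-80, -124, 15) [309.2 294.1]
(-80, -15, 15) [494.7 293.3]
(11.8, -124, 15) [318.2 429. ]
(11.8, -15, 15) [485.8 428.4]
(32.5, -120, 34) [321.7 474.9]
(32.5, -20, 34) [481.5 474.4]
(-88, -152, 12) [262.  279.9]
(-88, -5, 12) [511.4 278.7]
(-78.5, 38.6, 90) [654.3 346.4]
```

View pics/w1.png

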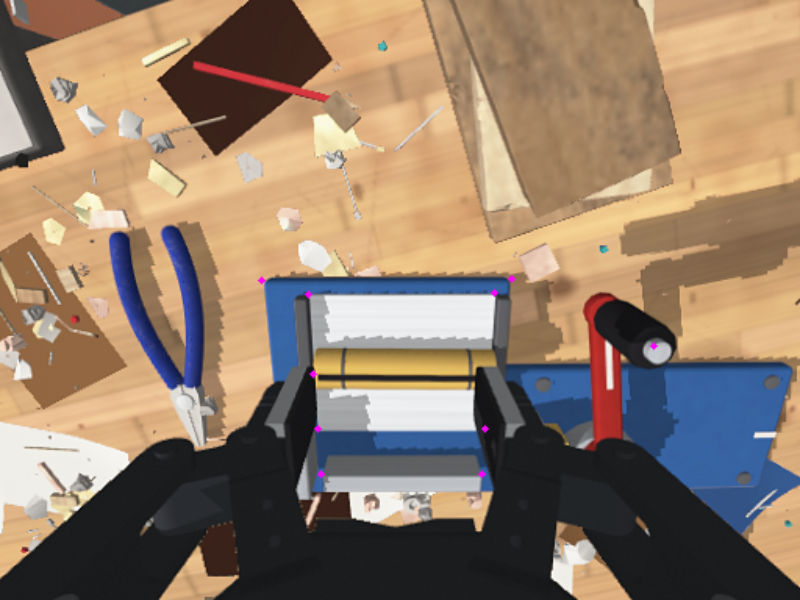

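The overlay agrees to within about 2 mm: bar line at row 378 (clamp x about -38), bed edges match, and the fingers sit symmetric about the bar with 55 mm gap. Next I descend behind the bar.

>>> {"method": "play_rows", "body": {"targets": [[0.004,0.015,-0.16,0,0,0,90],[0,0,-0.14,0,0,0,90],[0,0,-0.08,0,0,0,90],[0,0,-0.03,0,0,0,90],[0,0,0,0,0,0,90]]}}

```text
t: 4.1
ee_pos: [0.4299, 0.1368, 0.0467]
tool_rot: [0.129, 0.992, 0.0, 0.001]
contact_force: [0.2, 0.1, 0.4]
finger_gap: 0.0558
grip_force: 0.0
```

```bash
python3 -c "
from h import *
q=np.load('q.npy');o=monitor.get_obs();print(o['t'],o['ee_pos'],inv(q,o['ee_pos']),o['contact_force'])"
```

```text
4.1 [0.42993217 0.13682613 0.04674727] [-76.27192847 -68.33148848] [0.24808612 0.06399678 0.43768295]
```

>>> {"method": "play_rows", "body": {"targets": [[0,0,-0.026,0,0,0,90],[0,0,0,0,0,0,90],[0.012,-0.003,0,0,0,0,90],[0.012,-0.003,0,0,0,0,90],[0.012,-0.003,0,0,0,0,90],[0.012,-0.003,0,0,0,0,90],[0.012,-0.003,0,0,0,0,90],[0.012,-0.003,0,0,0,0,90],[0.012,-0.003,0,0,0,0,90],[0.012,-0.003,0,0,0,0,90],[0.012,-0.003,0,0,0,0,90],[0.012,-0.003,0,0,0,0,90]]}}

```text
t: 5.3
ee_pos: [0.4594, 0.1291, 0.0393]
tool_rot: [0.129, 0.992, 0.0, 0.0]
contact_force: [0.5, -0.1, -0.6]
finger_gap: 0.0553
grip_force: 0.1
```

```bash
python3 - <<'E'
from h import *
q=np.load("q.npy")
o=monitor.get_obs();c=optics.camera("wrist");print(o["t"],o["ee_pos"],inv(q,o["ee_pos"]),o["contact_force"])
cv2.imwrite("pics/w2.png",c["color"][...,::-1])
E
```

```text
5.3 [0.4593717  0.12913117 0.0393162 ] [-45.84348878 -68.42525395] [ 0.54994804 -0.09751843 -0.59872628]
```

View pics/w2.png

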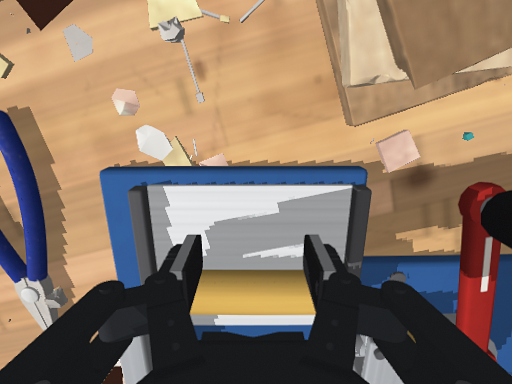

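The bar is rolling ahead of both fingers (rows 270-313), its line already out of view. I'll continue the push.

>>> {"method": "play_rows", "body": {"targets": [[0.012,-0.003,0,0,0,0,90],[0.012,-0.003,0,0,0,0,90],[0.012,-0.003,0,0,0,0,90],[0.012,-0.003,0,0,0,0,90],[0.012,-0.003,0,0,0,0,90],[0.012,-0.003,0,0,0,0,90],[0.012,-0.003,0,0,0,0,90],[0.012,-0.003,0,0,0,0,90],[0.012,-0.003,0,0,0,0,90],[0.012,-0.003,0,0,0,0,90],[0.012,-0.003,0,0,0,0,90],[0.012,-0.003,0,0,0,0,90],[0,0,0,0,0,0,90]]}}

```text
t: 6.65
ee_pos: [0.4957, 0.1201, 0.0394]
tool_rot: [0.129, 0.992, 0.0, 0.0]
contact_force: [1.0, 0.6, -0.3]
finger_gap: 0.0554
grip_force: 0.0
```

```bash
python3 - <<'E'
from h import *
q=np.load("q.npy")
o=monitor.get_obs();c=optics.camera("wrist");print(o["t"],o["ee_pos"],inv(q,o["ee_pos"]),o["contact_force"])
t=optics.camera("top")["color"][150:250,170:303,::-1]
s=optics.camera("side")["color"][170:270,215:315,::-1]
cv2.imwrite("pics/w3.png",np.hstack([cv2.resize(c["color"][140:340,90:400,::-1],(465,300)),cv2.resize(s,(300,300))]))
E
```

```text
6.65 [0.49571593 0.1200641  0.03943757] [ -8.38654636 -68.12207787] [ 1.00292759  0.60345101 -0.32710539]
```

View pics/w3.png

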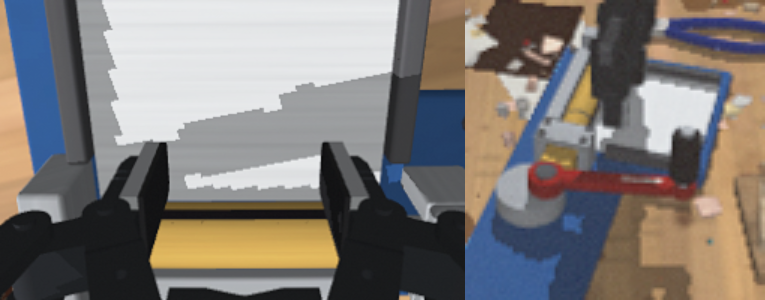

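The bar sits against the back stop, past the bed edge. I'll back off, rise and check the seating.

>>> {"method": "play_rows", "body": {"targets": [[-0.04,0.01,0,0,0,0,90],[-0.06,0.015,0.02,0,0,0,90],[-0.06,0.015,0.1,0,0,0,60],[-0.02,0.05,0.15,0,0,0,0],[0,0.05,0.15,0,0,0,0],[0,0.02,0.06,0,0,0,0],[0,0,0,0,0,0,0],[0,0,0,0,0,0,0]]}}

```text
t: 7.6
ee_pos: [0.4495, 0.1602, 0.1589]
tool_rot: [0.129, 0.992, 0.0, -0.0]
contact_force: [-0.6, 0.2, -0.3]
finger_gap: 0.0853
grip_force: 0.0
```

```bash
python3 - <<'E'
from h import *
q=np.load("q.npy")
o=monitor.get_obs();c=optics.camera("wrist");print(o["t"],o["ee_pos"],o["tool_rot"],inv(q,o["ee_pos"]),o["contact_force"])
W=wristW(c,o); im=c["color"][...,::-1].copy()
P=[(20,-126,24),(20,-22,24),(8,-74,24),(32.5,-120,34),(32.5,-20,34),(11.8,-124,15),(11.8,-15,15),(-78.5,38.6,90),(20,176.5,12)]
for u in project(c,clampT(q,P),W): cv2.circle(im,tuple(int(v) for v in u),1,(255,0,255),-1)
t=optics.camera("top"); ti=t["color"][...,::-1].copy()[150:250,170:303]
cv2.imwrite("pics/w4.png",np.hstack([cv2.resize(im,(512,384)),cv2.resize(ti,(288,384))]))
E
```

```text
7.6 [0.44948045 0.16021468 0.15886245] [ 1.28824968e-01  9.91667343e-01  1.24999924e-05 -8.71613555e-05] [-63.18877502 -40.79986265] [-0.64763966  0.20886915 -0.26338231]
```

View pics/w4.png

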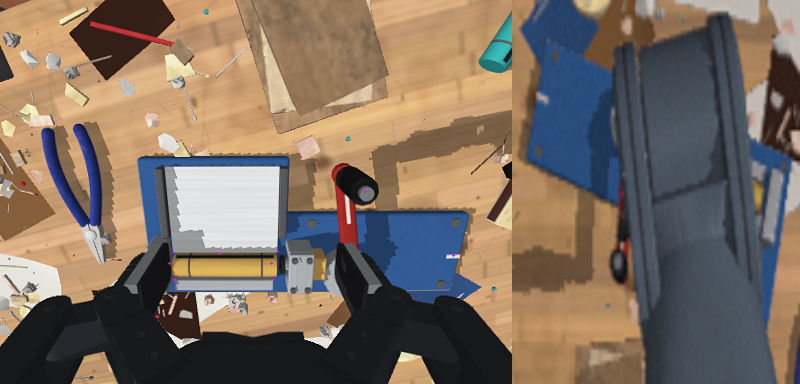

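The bar lies in the seat against the back stop (rows 255-278, left half), line turned away. The grip top at (366,193) is within 3 mm of prediction, so I go over the grip and descend around it.

>>> {"method": "play_rows", "body": {"targets": [[0.006,0.1,0,0,0,0,0],[0.006,0.12,0,0,0,0,0],[0.006,0.08,0,0,0,0,0],[0.004,0.026,-0.04,0,0,0,0],[0,0,-0.1,0,0,0,0],[0,0,-0.12,0,0,0,0],[0,0,-0.06,0,0,0,0],[0,0,-0.01,0,0,0,0],[0,0,0,0,0,0,0]]}}

```text
t: 8.6
ee_pos: [0.4544, 0.2406, 0.075]
tool_rot: [0.129, 0.992, -0.001, -0.001]
contact_force: [-0.3, 0.3, 0.3]
finger_gap: 0.0855
grip_force: 0.0
```

```bash
python3 - <<'E'
from h import *
q=np.load("q.npy")
o=monitor.get_obs();print(o["t"],o["ee_pos"],inv(q,o["ee_pos"]),o["contact_force"],o["joints"])
E
```

```text
8.6 [0.45439436 0.24056621 0.07504309] [-78.51092239  38.2301769 ] [-0.30512329  0.25632905  0.33591925] [ 3.56460867e-01  6.10251845e-02 -2.43719619e-01  1.26940424e+00
 -7.39367790e-05  6.16189065e-01]
```

>>> {"method": "play_rows", "body": {"targets": [[0,0,0,0,0,0,120],[0,0,0,0,0,0,200],[0,0,0,0,0,0,255],[0,0,0,0,0,0,255],[0,0,0,0,0,0,255],[0,0,0,0,0,0,255],[0,0,0,0,0,0,255]]}}

```text
t: 9.3
ee_pos: [0.4561, 0.2418, 0.0777]
tool_rot: [0.129, 0.992, 0.0, 0.001]
contact_force: [-0.3, -1.4, 4.2]
finger_gap: 0.0207
grip_force: 58.6
```

```bash
python3 - <<'E'
from h import *
q=np.load("q.npy")
o=monitor.get_obs();p=inv(q,o["ee_pos"]);print(o["t"],o["ee_pos"],p,o["contact_force"])
# arc waypoints about pivot in clamp frame; radius 100, per-step world deltas /0.25
a0=np.radians(190); th=np.radians(np.arange(0,100.1,5)); 
# lever direction angle in clamp xy: start 190deg (x axis ref), clockwise
a=a0-th; P=np.c_[20+100*np.cos(a),56+100*np.sin(a),np.full(len(a),75)]
Wp=clampT(q,P); print(np.round(np.diff(Wp[:,:2],axis=0)/.25,3).tolist()); print(Wp[0],Wp[-1])
E
```

```text
9.3 [0.45605481 0.24183166 0.07765415] [-77.21939206  39.87042545] [-0.29748768 -1.40200678  4.21944169]
[[0.004, 0.035], [0.007, 0.034], [0.01, 0.033], [0.013, 0.032], [0.016, 0.031], [0.018, 0.03], [0.021, 0.028], [0.023, 0.026], [0.026, 0.024], [0.027, 0.021], [0.029, 0.019], [0.031, 0.016], [0.032, 0.014], [0.033, 0.011], [0.034, 0.008], [0.035, 0.005], [0.035, 0.002], [0.035, -0.001], [0.035, -0.004], [0.034, -0.007]]
[0.45452476 0.24095083 0.075     ] [0.5792107  0.32998105 0.075     ]
```

Grip is held: gap 21 mm, 59 N. I swing along the arc.

>>> {"method": "play_rows", "body": {"targets": [[0.004,0.035,0,0,0,0,255],[0.007,0.034,0,0,0,0,255],[0.01,0.033,0,0,0,0,255],[0.013,0.032,0,0,0,0,255],[0.016,0.031,0,0,0,0,255],[0.018,0.03,0,0,0,0,255],[0.021,0.028,0,0,0,0,255],[0.023,0.026,0,0,0,0,255],[0.026,0.024,0,0,0,0,255],[0.027,0.021,0,0,0,0,255],[0,0,0,0,0,0,255]]}}

```text
t: 10.4
ee_pos: [0.4989, 0.3149, 0.0775]
tool_rot: [0.129, 0.992, -0.001, 0.002]
contact_force: [1.2, -5.1, 6.2]
finger_gap: 0.0206
grip_force: 58.7
```

```bash
python3 - <<'E'
from h import *
q=np.load("q.npy")
o=monitor.get_obs();p=inv(q,o["ee_pos"]);d=p-[20,56];print(o["t"],o["ee_pos"],p,np.hypot(*d),190-np.degrees(np.arctan2(d[1],d[0]))%360,o["contact_force"],o["finger_gap"],o["grip_force"])
E
```

```text
10.4 [0.49888124 0.31486538 0.07750008] [-54.00320417 121.28931887] 98.68723010936752 51.4203457251582 [ 1.23644009 -5.07053314  6.20197382] 0.02055391816474932 58.6975622177124
```

>>> {"method": "play_rows", "body": {"targets": [[0.029,0.019,0,0,0,0,255],[0.031,0.016,0,0,0,0,255],[0.032,0.014,0,0,0,0,255],[0.033,0.011,0,0,0,0,255],[0.034,0.008,0,0,0,0,255],[0.035,0.005,0,0,0,0,255],[0.035,0.002,0,0,0,0,255],[0.035,-0.001,0,0,0,0,255],[0.035,-0.004,0,0,0,0,255],[0.03,-0.007,0,0,0,0,255],[0,0,0,0,0,0,255],[0,0,0,0,0,0,255]]}}

```text
t: 11.6
ee_pos: [0.5782, 0.33, 0.0774]
tool_rot: [0.129, 0.992, -0.002, -0.001]
contact_force: [-4.5, -4.3, 8.2]
finger_gap: 0.0206
grip_force: 58.9
```

```bash
python3 - <<'E'
from h import *
q=np.load("q.npy")
o=monitor.get_obs();p=inv(q,o["ee_pos"]);d=p-[20,56];print(o["t"],o["ee_pos"],p,np.hypot(*d),190-np.degrees(np.arctan2(d[1],d[0]))%360,o["contact_force"],o["finger_gap"],o["grip_force"])
c=optics.camera("wrist");t=optics.camera("top");s=optics.camera("side")
W=wristW(c,o);im=c["color"][...,::-1].copy()
P=[(20,-126,24),(20,-22,24),(32.5,-120,34),(32.5,-20,34),(20,176.5,12)]
for u in project(c,clampT(q,P),W): print(u); cv2.circle(im,tuple(int(v) for v in u),1,(255,0,255),-1)
a=cv2.resize(im,(480,360));b=cv2.resize(s["color"][170:290,200:306,::-1],(318,360))
cv2.imwrite("pics/w5.png",np.hstack([a,b]))
E
```

```text
11.6 [0.57816291 0.33000993 0.07738222] [ 18.97823819 155.76611926] 99.77135134238421 99.41322171072737 [-4.46635923 -4.29942086  8.15619047] 0.020572023240868407 58.87935519218445
[-134.56552436  221.76479169]
[ -5.19560498 222.8308379 ]
[-136.99094608  243.72983623]
[ -9.53460719 246.03675174]
[282.04324388 215.73911105]
```

View pics/w5.png

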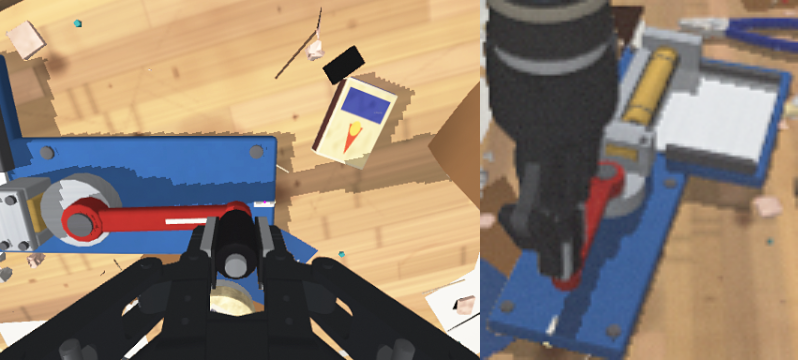

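The lever points at the mark (about 99.4°, target 100°), the grip is held, and the bar lies in the seat against the end stop. Handing in.

```bash
python3 -c "
from workcell import order, monitor
print(order.job_done()); o=monitor.get_obs(); print(o['t'],o['grip_force'],o['contact_force'])"
```

```text
the job is handed in; nothing more can be done
None
the job is handed in; nothing more can be done
```

The job is handed in, but no verdict came back: the brass bar was rolled into the seat without lifting it, and the red lever is held by its grip at about 99.4° (target 100°). The clamping force against the end stop was judged from the geometry and pictures, not measured.

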